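# Find the socket that fits the tensioner's lock nut and tighten it

## Task

One of the three sockets fits the hex nut on the belt tensioner: find it, trying them on the nut if you cannot tell, and stand those that do not fit back upright on the bench. Seat the one that fits fully down over the nut, then with it turn the nut about an eighth of a turn clockwise from where it was. Finish still gripping that socket by its square stem, fully seated on the nut; do not let go of it, and leave the other things on the bench alone.

Things in the scene. Friction and masses are not known exactly. Their poses are not given: they have to be found in the camera images.
- nut (a joint): turn of the hex nut about its vertical axis, rad: 0 at the start, grows clockwise seen from above, free from -1.0 to 2.5. It turns stiffly (about 0.12 N m) and stays where left. Nut: steel, 24 mm across flats, 16 mm high, the top 4 mm bevelled by 1.4 mm a side; its 14 mm bolt ends 5 mm above it
- nut_top (a point): centre of the nut's top face, 16 mm above the washer; turns with the nut. z up; the nut's flats face its x and every 60 degrees from it. The fitting socket has about 1 mm of play a side and drops on if its flats are within about 8 degrees of the nut's; turned, it takes the nut along after up to 10 degrees (20 on reversing)
- washer_top (a point): centre of the top of the fixed 50 mm washer under the nut, where a seated socket's underside rests; nothing else near stands over 4 mm above it. It is on a belt tensioner: grey foot, aluminium arm, black pulley. One socket is too small (stops 16 mm short, on the nut), one too big (drops to the washer, turns without the nut), one fits
- socket_a: loose steel socket, mouth down, round nut end 43 mm outside diameter up to 30 mm, tapering to 35; above that a 20 mm square dark stem to 86 mm: grasp its flats 66 mm above the underside. Hexagonal mouth below, 26 mm deep, its fit unknown (see washer_top). Origin: centre of the underside, z up; stem flats face x and y, hexagon flats face x and every 60 degrees from it. 0.25 kg
- socket_b: loose steel socket, mouth down, round nut end 30 mm outside diameter up to 30 mm, tapering to 35; above that a 20 mm square dark stem to 86 mm: grasp its flats 66 mm above the underside. Hexagonal mouth below, 26 mm deep, its fit unknown (see washer_top). Origin: centre of the underside, z up; stem flats face x and y, hexagon flats face x and every 60 degrees from it. 0.25 kg
- socket_c: loose steel socket, mouth down, round nut end 37 mm outside diameter up to 30 mm, tapering to 35; above that a 20 mm square dark stem to 86 mm: grasp its flats 66 mm above the underside. Hexagonal mouth below, 26 mm deep, its fit unknown (see washer_top). Origin: centre of the underside, z up; stem flats face x and y, hexagon flats face x and every 60 degrees from it. 0.25 kg
- screwdriver: bystander: screwdriver 190 mm long lying on the mat; origin about its middle, x along it
- wrench: bystander: steel wrench 180 mm long lying on the mat; origin about its middle, x along it
- washer: bystander: loose steel washer, 36 mm across and 5 mm high, flat on the mat among the sockets; origin: centre of the underside
- bearing: bystander: ball bearing, 42 mm across and 12 mm high, flat on the mat; origin: centre of the underside

How it is judged:
On the way:
1. the fitting socket, held, is fully down over the nut before the nut has been turned (z of socket_c in the frame of washer_top between -0.004 and 0.004 m and horizontal distance between socket_c and washer_top below 0.004 m and angle between socket_c's own z axis and vertical below 0.1 rad and contact force between the fingers and socket_c above 1.5 N and value of joint nut between -0.3 and 0.3 rad), for 0.1 s.
At the end, for the whole second after the job is handed in: The fitting socket is gripped (over 1.5 N) and seated: underside within 4 mm of the washer top and of its centre, upright within 0.1 rad. The nut is turned 0.5 to 1.1 rad clockwise. The other two sockets stand at rest on the bench, mouth down, upright within 0.1 rad (z of socket_c in the frame of washer_top between -0.004 and 0.004 m and horizontal distance between socket_c and washer_top below 0.004 m and angle between each of socket_c, socket_a, socket_b's own z axis and vertical below 0.1 rad and contact force between the fingers and socket_c above 1.5 N and height (world z) of each of socket_a, socket_b below 0.008 m and linear speed of each of socket_a, socket_b below 0.02 m/s and value of joint nut between 0.5 and 1.1 rad); the arm keeps its last pose, push and grip.
It fails at once if the screwdriver, wrench, washer or bearing is shifted by more than 30 mm (distance of any of screwdriver, wrench, washer, bearing from where it was at the start of the episode above 0.03 m).
It also fails if it takes over 72 s, if anything falls off the work surface, if the arm or the gripper's body presses on something with over 40 N, if the wrist force passes 120 N, or if a joint passes its speed limit or range.

## Robot

A 7-joint arm with a two-finger parallel gripper is mounted at the origin on the work surface. World frame = base frame: x ahead of the robot, y to its left, z up, the work surface at z = 0. Lengths are in m, angles in rad, forces in N, time in s.
With the tool pointing down it reaches from about 0.4 to 0.85 m from the base axis. Payload 10.4 kg.
Tool frame: the origin (TCP) lies midway between the tips of the shut fingers; the grasp point (between the pads) lies 19 mm behind it (r.tcp_to_grasp is the z of the grasp point in the tool frame, in m); z points along the fingers, x is the direction in which the jaws open and shut, and the axes are right-handed (so a half turn about z gives the same grasp; the last joint's range is limited). The gripper opens to 87 mm and grips with 3 to 60 N. Pads are 19 mm wide; open, the fingers measure 117 mm over their backs; the gripper's body (75 mm by 190 mm) begins 51 mm behind the grasp point.
Start: joints at [-0.023, 0.332, -0.065, 1.46, 0.022, 1.35, -0.088], TCP at [0.625, 0, 0.192] pointing down, gripper open.
Joint ranges: [-2.6, 2.6], [-0.5, 2.12], [-1.47, 1.34], [0.16, 2.42], [-1.27, 4.41], [0.06, 2.06], [-2.6, 2.6]. Speed limits (rad/s): [2.22, 2.22, 2.79, 2.79, 3.14, 3.14, 3.14].

## Interface

Orientations are given as a unit quaternion [x, y, z, w].
In Python, from bench import r, camera, close_job gives the robot as it stands. The module is installed in compiled form; this text tells all that it offers.
- The arm moves only by the shell command python3 -m crank 'ROWS' [FORCE]. ROWS is JSON, a list of rows, each an object of numbers: "x", "y", "z": the shift along the tool's x, y, z scaled (see below); "ax", "ay", "az": the turn, a rotation vector about the tool's x, y, z scaled (see below); "claw": the closure, from -1 (fully open) to 1 (shut), so that 0 is half open. A call has exactly 5 rows; each row is the pose to reach, as a shift and turn from the pose commanded when the call began, along the tool's axes at that moment; what a row does not reach only later rows make up. The controller multiplies each number of a shift by 1 m and each number of a turn by 2 rad. A row lasts 1/12 s, in which the tool goes at most 41.7 mm and 7.16 degrees, less where a joint would pass 70% of its speed; a pose out of reach is approached as far as the arm can. A call with a number of a shift or a turn outside -1 to 1 is refused whole. A call with a gripper value outside its range is refused whole. The fingers move at their own pace and stop on an object; FORCE is the grip in N (left out, the last holds). Time passes only in rows, so rows that repeat a pose let the fingers close, or fill a call up. It gives the time, the measured TCP pose, the force and the opening at its end, in the units of the state.
- r.read_state(): the state, without advancing time (a new reading comes with each control period).
- camera(name): name is "scene" or "side" or "wrist"; returns a dict with "color" (400x640x3 uint8, blue, green, red), "fx", "fy", "cx", "cy" (pixels), "eye" and "orientation" of the camera in the world. Camera axes: x right, y down, z forward; pixel columns grow to the right and rows downward; lengths in m; the calibration is good to about 2 mm. A picture is of the moment at which its call begins. There is no depth.
- close_job(): hands the job in, once; it reports no verdict.
The state is a dict: "time": time; "joint_positions": joint angles; "joint_vel": joint speeds; "joint_torque": joint torques, N m; "ee_pos": TCP position; "eef_rot": TCP orientation; "ft_force": force on the tool from outside, world axes, zero at the start; "torque": the same for the moment, N m; "width": finger opening in m.
Only numpy, scipy, OpenCV 4.12 (cv2) and the standard library are available. Lean on these libraries where they do the work, as an engineer would, in place of code of your own. Each camera call takes 0.05 s, during which the arm holds its last target. There are 200 camera calls.

## Working session

There is one attempt and no reset: what is moved stays moved. The work goes in short steps, Python scripts to look and compute and a shell command to move; the robot and the scene stay as the last step left them, time stands still between calls to the robot, and variables do not carry over. Pictures are saved under pics/ and viewed, about 8 in all and at most 12, crops included, and the job is handed in when it is done.

```bash
mkdir -p pics; ls
python3 - <<'E'
from bench import r,camera
import cv2,json,numpy as np
print(r.read_state(), r.tcp_to_grasp)
for n in("scene","side","wrist"):
    c=camera(n); cv2.imwrite(f"pics/{n}0.png",c["color"]); print(n,{k:c[k] for k in c if k!="color"})
a=cv2.imread("pics/scene0.png");b=cv2.imread("pics/side0.png")
E
```

```text
pics
{'time': 0.0, 'joint_positions': array([-0.0226029 ,  0.33288883, -0.0646909 ,  1.46094531,  0.02159769,
        1.3499153 , -0.08845122]), 'joint_vel': array([ 0.00048714, -0.00138836,  0.00067031,  0.00032696,  0.000261  ,
       -0.0011365 , -0.00105967]), 'joint_torque': array([-1.20520472e-04, -6.23245955e+01,  2.44190963e-02, -3.89891267e+01,
       -6.13984605e-02,  3.97891912e-02,  1.87085252e-04]), 'ee_pos': array([ 6.24558592e-01, -1.16957635e-05,  1.90741460e-01]), 'eef_rot': array([ 9.99999733e-01,  3.18209105e-05, -7.29899906e-04,  3.45271071e-05]), 'ft_force': array([ 0.07831448, -0.22397431,  0.24228189]), 'torque': array([-0.01200602,  0.02455444, -0.04372642]), 'width': 0.08667227852687576} -0.0187
scene {'fx': 508.8418322201191, 'fy': 508.8418322201191, 'cx': 318.3324735618589, 'cy': 192.97245297486043, 'eye': array([1.4172048 , 0.06579298, 0.58049929]), 'orientation': array([ 0.57691732,  0.64673715, -0.37698761, -0.32676872])}
side {'fx': 464.7549793269272, 'fy': 464.7549793269272, 'cx': 321.2984408819527, 'cy': 195.647064784338, 'eye': array([ 0.09159555, -0.52420499,  0.73330471]), 'orientation': array([ 0.84651773, -0.3715594 ,  0.15316502, -0.3491301 ])}
wrist {'fx': 317.52791057376515, 'fy': 317.52791057376515, 'cx': 319.33194948528217, 'cy': 195.28955766210365, 'eye': array([0.62366848, 0.08286914, 0.38325123]), 'orientation': array([ 9.88310865e-01,  1.12084073e-04, -7.26735791e-04,  1.52450298e-01])}
```

View pics/scene0.png

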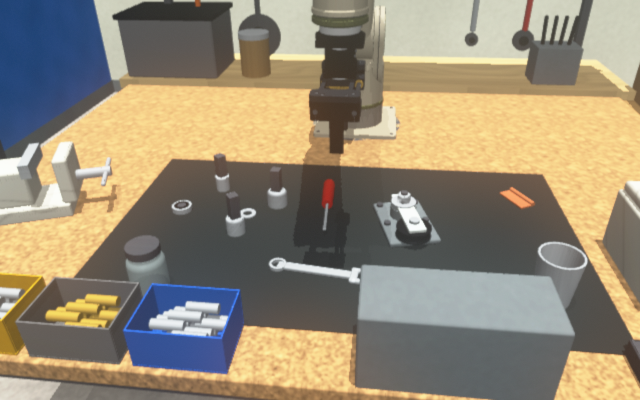

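View pics/side0.png

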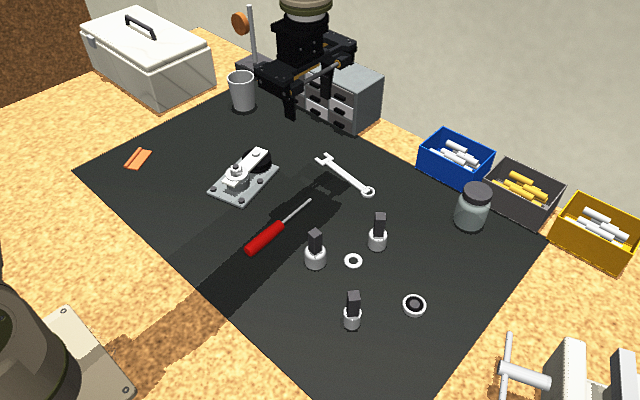

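View pics/wrist0.png

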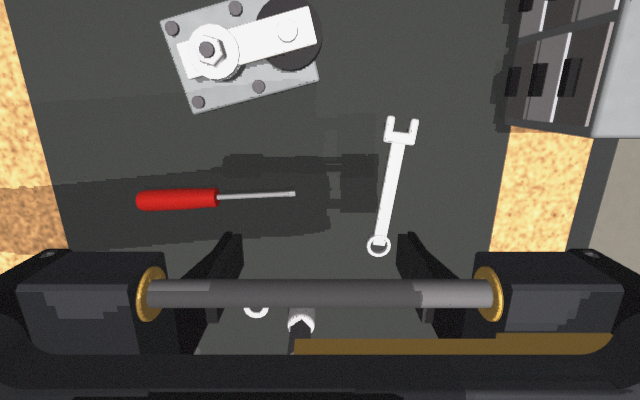

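```bash
cat > h.py <<'E'
import numpy as np,cv2
from scipy.spatial.transform import Rotation as R
def ray(c,u,v):
    d=R.from_quat(c["orientation"]).apply([(u-c["cx"])/c["fx"],(v-c["cy"])/c["fy"],1]); return np.array(c["eye"]),d
def hit(c,u,v,z):
    e,d=ray(c,u,v); return e+d*(z-e[2])/d[2]
def proj(c,P):
    p=R.from_quat(c["orientation"]).inv().apply(np.atleast_2d(P)-c["eye"]); return np.c_[c["cx"]+c["fx"]*p[:,0]/p[:,2],c["cy"]+c["fy"]*p[:,1]/p[:,2]]
def crop(img,u0,v0,w,h,s):
    o=cv2.resize(img[v0:v0+h,u0:u0+w],None,fx=s,fy=s,interpolation=cv2.INTER_CUBIC)
    for k in range(0,w,10): cv2.putText(o,str(u0+k),(k*s,8),0,.3,(0,255,255),1); cv2.line(o,(k*s,9),(k*s,14),(0,255,255),1)
    for k in range(0,h,10): cv2.putText(o,str(v0+k),(0,k*s+4),0,.3,(0,255,255),1)
    return o
E
python3 - <<'E'
from h import *
s=cv2.imread("pics/side0.png");c=cv2.imread("pics/scene0.png");w=cv2.imread("pics/wrist0.png")
top=np.hstack([crop(s,290,200,100,75,4),crop(c,205,150,100,75,4)])
bot=np.hstack([crop(w,160,15,100,75,4),crop(s,330,280,50,55,4)[:220],crop(c,205,185,50,55,4)])
m=np.zeros((600,800,3),np.uint8); m[:300]=top; m[300:600,:400]=bot[:300,:400] if bot.shape[0]>=300 else 0
cv2.imwrite("pics/c1.png",m)
E
python3 - <<'E'
E
```

```text
Traceback (most recent call last):
ValueError: all the input array dimensions except for the concatenation axis must match exactly, but along dimension 0, the array at index 0 has size 300 and the array at index 1 has size 220
```

Run:
```python
from h import *
s=cv2.imread("pics/side0.png");c=cv2.imread("pics/scene0.png");w=cv2.imread("pics/wrist0.png")
m=np.zeros((600,800,3),np.uint8)
m[:300,:400]=crop(s,290,200,100,75,4);m[:300,400:]=crop(c,205,165,100,75,4)
m[300:,:400]=crop(w,165,15,100,75,4);m[300:,400:600]=crop(s,330,275,50,75,4);m[300:,600:]=crop(s,210,145,50,75,4)
cv2.imwrite("pics/c1.png",m)
```

```text
(no output)
```

View pics/c1.png

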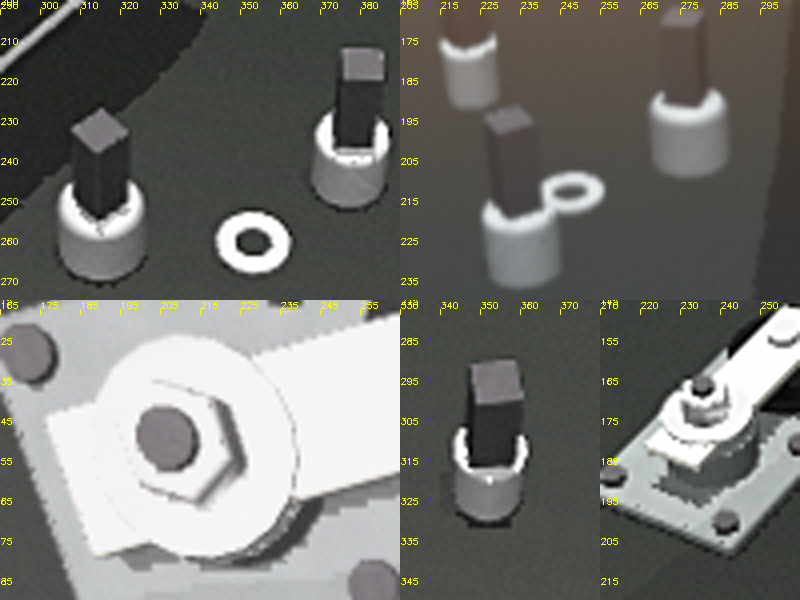

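```bash
cat >> h.py <<'E'
CAL={'scene':dict(fx=508.8418,fy=508.8418,cx=318.3325,cy=192.9725,eye=np.array([1.4172048,.06579298,.58049929]),orientation=[0.57691732,0.64673715,-0.37698761,-0.32676872]),
'side':dict(fx=464.755,fy=464.755,cx=321.2984,cy=195.6471,eye=np.array([.09159555,-.52420499,.73330471]),orientation=[0.84651773,-0.3715594,0.15316502,-0.3491301]),
'wrist0':dict(fx=317.528,fy=317.528,cx=319.332,cy=195.2896,eye=np.array([.62366848,.08286914,.38325123]),orientation=[9.88310865e-01,1.12084073e-04,-7.26735791e-04,1.52450298e-01])}
E
python3 - <<'E'
from h import *
S=CAL['side'];C=CAL['scene'];W=CAL['wrist0']
for n,s,c,wpx in(("L",(315,232.5),(275.8,170.5),87/4),("R",(380.7,215.7),(232.7,194.5),74/4),("small",(354.2,295),None,68/4)):
    p=hit(S,*s,.086); q=hit(C,*c,.086) if c else None
    b=p.copy();b[2]=.02; d=R.from_quat(S["orientation"]).inv().apply(b-S["eye"])[2]
    print(n,p,q,"diam",wpx*d/S["fx"]*1000)
# triangulate bolt top: side (226.. )
def tri(a,ua,b,ub):
    e,d=ray(a,*ua);f,g=ray(b,*ub); t=np.linalg.lstsq(np.c_[d,-g],f-e,rcond=None)[0]; return (e+t[0]*d+f+t[1]*g)/2,np.linalg.norm(e+t[0]*d-f-t[1]*g)
print("bolt top",tri(S,(210+102/4,145+84/4),W,(165+166/4,15+138/4)))
# stem top edges of L: corners
for n,cs in (("L",[(102,107),(131,130),(98,152),(70,128)]),("R",[(341,47),(382,49),(384,82),(342,80)])):
    P=np.array([hit(S,290+u/4,200+v/4,.086) for u,v in cs]); e=np.roll(P,-1,0)-P
    print(n,P.mean(0),np.degrees(np.arctan2(e[:,1],e[:,0]))%90,np.linalg.norm(e,axis=1))
P=np.array([hit(S,330+(u-400)/4,275+(v-300)/4,.086) for u,v in [(470,364),(517,360),(523,397),(476,403)]]);e=np.roll(P,-1,0)-P
print("small",P.mean(0),np.degrees(np.arctan2(e[:,1],e[:,0]))%90,np.linalg.norm(e,axis=1))
E
```

```text
L [ 0.48764974 -0.14423127  0.086     ] [ 0.4883906  -0.14329838  0.086     ] diam 41.77975646434177
R [ 0.60154028 -0.2070119   0.086     ] [ 0.59506388 -0.20714559  0.086     ] diam 36.695890235652996
small [ 0.43411745 -0.28144199  0.086     ] None diam 29.244252704249355
bolt top (array([0.5202251 , 0.12229682, 0.06643633]), np.float64(0.0004920571342552512))
L [ 0.48810797 -0.14395987  0.086     ] [86.51259582 83.61285265 84.9932878  83.7628229 ] [0.01920484 0.01972192 0.01913552 0.01921143]
R [ 0.60056921 -0.20742133  0.086     ] [38.77577075 39.58123435 38.92995993 39.19664616] [0.01937366 0.02097178 0.01951412 0.02102279]
small [ 0.43373182 -0.28160532  0.086     ] [48.2716414  47.21889327 50.91200142 47.84258761] [0.01936911 0.01750047 0.01920562 0.01838277]
```

```bash
python3 -m crank '[{"x":-0.006,"y":0.04,"az":-0.06,"claw":-1},{"x":-0.012,"y":0.08,"az":-0.12,"claw":-1},{"x":-0.018,"y":0.12,"az":-0.18,"claw":-1},{"x":-0.022,"y":0.16,"az":-0.24,"claw":-1},{"x":-0.026,"y":0.2,"az":-0.3,"claw":-1}]' 20; python3 -m crank '[{"claw":-1},{"claw":-1},{"claw":-1},{"claw":-1},{"claw":-1}]'
python3 - <<'E'
from h import *
from bench import r,camera
c=camera("wrist");cv2.imwrite("pics/w1.png",c["color"])
s=r.read_state();M=R.from_quat(s["eef_rot"]);print(s["time"],s["ee_pos"],M.as_euler('ZYX',degrees=True),s["joint_positions"])
m=M.as_matrix();print("yaw",np.degrees(np.arctan2(m[1,0],m[0,0])))
print("tool delta to (.598,-.207,.1907):",M.inv().apply(np.array([.598,-.207,.1907])-s["ee_pos"]))
W=CAL['wrist0'];z=.0454+.016
# nut hexagon corners from wrist0 crop -> world
for uv in [(152,380),(208,390),(244,455),(200,505),(136,483)]:
    print(uv,hit(W,165+uv[0]/4,15+(uv[1]-300)/4,z))
E
```

```text
0.2 [ 6.24757972e-01 -6.50854198e-05  1.91076276e-01] [-5.04205214e-03  4.67002624e-02  1.79996823e+02] [-0.02255734  0.33261646 -0.06463371  1.46059998  0.02160302  1.34988769
 -0.0884971 ]
yaw -0.005042052136856502
tool delta to (.598,-.207,.1907): [-0.02673945  0.20693725  0.00040955]
(152, 380) [0.51649289 0.13529394 0.0614    ]
(208, 390) [0.52913759 0.13321261 0.0614    ]
(244, 455) [0.53619656 0.11948144 0.0614    ]
(200, 505) [0.52486572 0.10865378 0.0614    ]
(136, 483) [0.51032624 0.11345009 0.0614    ]schema error: expected keys x, y, z, ax, ay, az, claw
schema error: expected keys x, y, z, ax, ay, az, claw
```

```bash
cat >> h.py <<'E'
def st(tgt=None,yaw=None):
    from bench import r
    s=r.read_state();M=R.from_quat(s["eef_rot"]);m=M.as_matrix()
    print("t",round(s["time"],2),"p",s["ee_pos"].round(4),"yaw",np.degrees(np.arctan2(m[1,0],m[0,0])).round(2),"tilt",np.degrees(np.arccos(-m[2,2])).round(2),"F",s["ft_force"].round(1),"T",s["torque"].round(2),"w",round(s["width"],4),"q7",s["joint_positions"][6].round(2))
    if tgt is not None: print("shift",M.inv().apply(np.array(tgt)-s["ee_pos"]).round(4))
    if yaw is not None:
        T=R.from_euler('z',yaw,degrees=True)*R.from_quat([1,0,0,0]); print("turn/2",((M.inv()*T).as_rotvec()/2).round(4))
    return s
E
python3 -m crank '[{"x":-0.006,"y":0.04,"z":0,"ax":0,"ay":0,"az":-0.06,"claw":-1},{"x":-0.012,"y":0.08,"z":0,"ax":0,"ay":0,"az":-0.12,"claw":-1},{"x":-0.018,"y":0.12,"z":0,"ax":0,"ay":0,"az":-0.18,"claw":-1},{"x":-0.022,"y":0.16,"z":0,"ax":0,"ay":0,"az":-0.24,"claw":-1},{"x":-0.026,"y":0.2,"z":0,"ax":0,"ay":0,"az":-0.3,"claw":-1}]' 20
python3 - <<'E'
from h import *
st([.598,-.207,.12],39)
E
```

```text
time: 0.62
ee_pos: [0.5987, -0.1989, 0.1916]
eef_rot: [0.955, 0.295, 0.0, 0.0]
ft_force: [1.2, 0.5, -0.2]
width: 0.0873
t 0.62 p [ 0.5987 -0.1989  0.1916] yaw 34.32 tilt 0.0 F [ 1.2  0.5 -0.2] T [ 0.07 -0.05  0.03] w 0.0873 q7 0.84
shift [-0.0052  0.0063  0.0716]
turn/2 [ 0.     -0.     -0.0408]
```

```bash
python3 -m crank '[{"x":-0.003,"y":0.003,"z":0.02,"ax":0,"ay":0,"az":-0.02,"claw":-1},{"x":-0.005,"y":0.006,"z":0.05,"ax":0,"ay":0,"az":-0.04,"claw":-1},{"x":-0.005,"y":0.006,"z":0.08,"ax":0,"ay":0,"az":-0.041,"claw":-1},{"x":-0.005,"y":0.006,"z":0.08,"ax":0,"ay":0,"az":-0.041,"claw":-1},{"x":-0.005,"y":0.006,"z":0.08,"ax":0,"ay":0,"az":-0.041,"claw":-1}]' 20
python3 - <<'E'
from h import *
from bench import camera
st([.598,-.207,.047],39)
a=camera("side")["color"];b=camera("scene")["color"]
cv2.imwrite("pics/c2.png",np.hstack([crop(a,330,150,100,110,4),crop(b,190,120,100,110,4)]))
E
```

```text
time: 1.03
ee_pos: [0.5975, -0.2045, 0.1106]
eef_rot: [0.944, 0.331, -0.001, -0.001]
ft_force: [-0.2, 0.1, 0.8]
width: 0.0869
t 1.03 p [ 0.5975 -0.2045  0.1106] yaw 38.65 tilt 0.19 F [-0.2  0.1  0.8] T [ 0.04 -0.07 -0.  ] w 0.0869 q7 0.92
shift [-0.0011  0.0024  0.0636]
turn/2 [-0.0014  0.0009 -0.003 ]
```

View pics/c2.png

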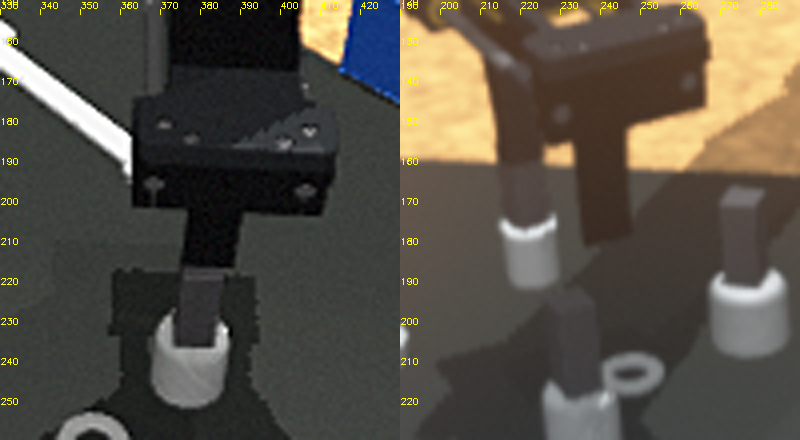

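The tool is aligned over the 37 mm socket. In the side view the near finger is in line with the stem at (378,218), and the other fingers are clear of everything. I'll descend and grip.

```bash
python3 -m crank '[{"x":-0.001,"y":0.002,"z":0.02,"ax":-0.001,"ay":0.001,"az":-0.003,"claw":-1},{"x":-0.001,"y":0.002,"z":0.04,"ax":-0.001,"ay":0.001,"az":-0.003,"claw":-1},{"x":-0.001,"y":0.002,"z":0.06,"ax":-0.001,"ay":0.001,"az":-0.003,"claw":-1},{"x":-0.001,"y":0.002,"z":0.064,"ax":-0.001,"ay":0.001,"az":-0.003,"claw":-1},{"x":-0.001,"y":0.002,"z":0.064,"ax":-0.001,"ay":0.001,"az":-0.003,"claw":-1}]' 40
python3 - <<'E'
from h import *
st([.598,-.207,.047],39)
E
python3 -m crank '[{"x":0,"y":0,"z":0,"ax":0,"ay":0,"az":0,"claw":0},{"x":0,"y":0,"z":0,"ax":0,"ay":0,"az":0,"claw":1},{"x":0,"y":0,"z":0,"ax":0,"ay":0,"az":0,"claw":1},{"x":0,"y":0,"z":0,"ax":0,"ay":0,"az":0,"claw":1},{"x":0,"y":0,"z":0,"ax":0,"ay":0,"az":0,"claw":1}]' 40
python3 -m crank '[{"x":0,"y":0,"z":0,"ax":0,"ay":0,"az":0,"claw":1},{"x":0,"y":0,"z":0,"ax":0,"ay":0,"az":0,"claw":1},{"x":0,"y":0,"z":0,"ax":0,"ay":0,"az":0,"claw":1},{"x":0,"y":0,"z":0,"ax":0,"ay":0,"az":0,"claw":1},{"x":0,"y":0,"z":0,"ax":0,"ay":0,"az":0,"claw":1}]' 40
python3 - <<'E'
from h import *
st([.598,-.207,.047],39)
E
```

```text
time: 1.55
ee_pos: [0.5993, -0.2069, 0.0481]
eef_rot: [0.943, 0.334, 0.001, 0.001]
ft_force: [-0.5, -0.5, 0.9]
width: 0.0871
t 1.55 p [ 0.5993 -0.2069  0.0481] yaw 39.03 tilt 0.16 F [-0.5 -0.5  0.9] T [ 0.04 -0.03  0.03] w 0.0871 q7 0.92
shift [-0.0011 -0.0007  0.0011]
turn/2 [ 0.001  -0.001   0.0003]
time: 1.97
ee_pos: [0.5994, -0.2073, 0.0483]
eef_rot: [0.943, 0.334, 0.002, 0.001]
ft_force: [-0.4, 0.1, 0.4]
width: 0.0613
time: 2.38
ee_pos: [0.599, -0.2072, 0.0475]
eef_rot: [0.943, 0.334, 0.001, 0.001]
ft_force: [0.2, 0.9, -0.4]
width: 0.0283
t 2.38 p [ 0.599  -0.2072  0.0475] yaw 39.01 tilt 0.16 F [ 0.2  0.9 -0.4] T [ 0.09 -0.01 -0.01] w 0.0283 q7 0.92
shift [-0.0007 -0.0008  0.0005]
turn/2 [ 0.001  -0.001   0.0001]
```

```bash
python3 -m crank '[{"x":0,"y":0,"z":0,"ax":0,"ay":0,"az":0,"claw":1},{"x":0,"y":0,"z":0,"ax":0,"ay":0,"az":0,"claw":1},{"x":0,"y":0,"z":0,"ax":0,"ay":0,"az":0,"claw":1},{"x":0,"y":0,"z":0,"ax":0,"ay":0,"az":0,"claw":1},{"x":0,"y":0,"z":-0.005,"ax":0,"ay":0,"az":0,"claw":1}]' 40
python3 - <<'E'
from h import *
st([.633,-.018,.16],39)
E
python3 -m crank '[{"x":0,"y":0,"z":-0.02,"ax":0,"ay":0,"az":0,"claw":1},{"x":0,"y":0,"z":-0.04,"ax":0,"ay":0,"az":0,"claw":1},{"x":0,"y":0,"z":-0.07,"ax":0,"ay":0,"az":0,"claw":1},{"x":0,"y":0,"z":-0.1,"ax":0,"ay":0,"az":0,"claw":1},{"x":0,"y":0,"z":-0.12,"ax":0,"ay":0,"az":0,"claw":1}]' 40
python3 - <<'E'
from h import *
st([.633,-.018,.17],39)
E
```

```text
time: 2.8
ee_pos: [0.5982, -0.2069, 0.0515]
eef_rot: [0.943, 0.334, 0.0, -0.0]
ft_force: [-0.7, 0.2, -2.2]
width: 0.0194
t 2.8 p [ 0.5982 -0.2069  0.0515] yaw 39.01 tilt 0.05 F [-0.7  0.2 -2.2] T [ 0.09 -0.02  0.05] w 0.0194 q7 0.92
shift [ 0.146  -0.1248 -0.1084]
turn/2 [ 0.0001 -0.0004  0.0001]
time: 3.22
ee_pos: [0.5992, -0.2073, 0.1758]
eef_rot: [0.943, 0.334, 0.002, 0.001]
ft_force: [1.0, 0.0, -2.5]
width: 0.0195
t 3.22 p [ 0.5992 -0.2073  0.1758] yaw 39.01 tilt 0.3 F [ 1.   0.  -2.5] T [ 0.01 -0.05  0.07] w 0.0195 q7 0.93
shift [ 0.1454 -0.1258  0.0058]
turn/2 [ 0.002  -0.0017  0.0001]
```

```bash
python3 -m crank '[{"x":0.03,"y":-0.025,"z":0,"ax":0,"ay":0,"az":0,"claw":1},{"x":0.06,"y":-0.05,"z":0,"ax":0,"ay":0,"az":0,"claw":1},{"x":0.09,"y":-0.075,"z":0,"ax":0,"ay":0,"az":0,"claw":1},{"x":0.12,"y":-0.1,"z":0,"ax":0,"ay":0,"az":0,"claw":1},{"x":0.145,"y":-0.125,"z":0,"ax":0,"ay":0,"az":0,"claw":1}]' 40
python3 -m crank '[{"x":0,"y":0,"z":0,"ax":0,"ay":0,"az":0,"claw":1},{"x":0,"y":0,"z":0,"ax":0,"ay":0,"az":0,"claw":1},{"x":0,"y":0,"z":0,"ax":0,"ay":0,"az":0,"claw":1},{"x":0,"y":0,"z":0,"ax":0,"ay":0,"az":0,"claw":1},{"x":0,"y":0,"z":0,"ax":0,"ay":0,"az":0,"claw":1}]' 40
python3 - <<'E'
from h import *
from bench import camera
import pickle
st()
c=camera("wrist"); pickle.dump(c,open("w2.pkl","wb"))
u,v=proj(c,[.5215,.122,.06])[0]; print(u,v,c["eye"])
cs={k:camera(k) for k in("side","scene")}; pickle.dump(cs,open("c3.pkl","wb"))
cv2.imwrite("pics/c3.png",crop(c["color"],int(u)-50,int(v)-37,100,75,8))
E
```

```text
time: 3.63
ee_pos: [0.6328, -0.0161, 0.1727]
eef_rot: [0.942, 0.334, 0.001, 0.0]
ft_force: [0.1, -0.3, -2.3]
width: 0.0193
time: 4.05
ee_pos: [0.6325, -0.0206, 0.1726]
eef_rot: [0.943, 0.333, 0.001, 0.001]
ft_force: [-0.2, 0.4, -2.5]
width: 0.0196
t 4.05 p [ 0.6325 -0.0206  0.1726] yaw 38.87 tilt 0.16 F [-0.2  0.4 -2.5] T [ 0.06 -0.02  0.01] w 0.0196 q7 0.6
324.28469957557996 -29.00749449542235 [0.5786389  0.04404676 0.36482401]Traceback (most recent call last):
  File "<stdin>", line 8, in <module>
  File "h.py", line 10, in crop
    o=cv2.resize(img[v0:v0+h,u0:u0+w],None,fx=s,fy=s,interpolation=cv2.INTER_CUBIC)
cv2.error: OpenCV(4.12.0) /io/opencv/modules/imgproc/src/resize.cpp:4208: error: (-215:Assertion failed) !ssize.empty() in function 'resize'
```

```bash
python3 -m crank '[{"x":0,"y":-0.02,"z":0,"ax":0,"ay":0,"az":0,"claw":1},{"x":0,"y":-0.05,"z":0,"ax":0,"ay":0,"az":0,"claw":1},{"x":0,"y":-0.08,"z":0,"ax":0,"ay":0,"az":0,"claw":1},{"x":0,"y":-0.085,"z":0,"ax":0,"ay":0,"az":0,"claw":1},{"x":0,"y":-0.085,"z":0,"ax":0,"ay":0,"az":0,"claw":1}]' 40
python3 - <<'E'
from h import *
from bench import camera
import pickle
st()
c=camera("wrist"); pickle.dump(c,open("w2.pkl","wb"))
u,v=proj(c,[.5215,.122,.06])[0]; print(u,v,c["eye"])
cv2.imwrite("pics/c3.png",crop(c["color"],int(u)-35,max(0,int(v)-30),70,60,10))
E
```

```text
time: 4.62
ee_pos: [0.5783, 0.0494, 0.1729]
eef_rot: [0.942, 0.335, 0.002, 0.0]
ft_force: [0.8, -0.9, -3.2]
width: 0.0194
t 4.62 p [0.5783 0.0494 0.1729] yaw 39.19 tilt 0.19 F [ 0.8 -0.9 -3.2] T [-0.02 -0.1  -0.04] w 0.0194 q7 0.48
322.3119721226871 85.03156257205491 [0.5239575  0.11352153 0.36521386]
```

View pics/c3.png

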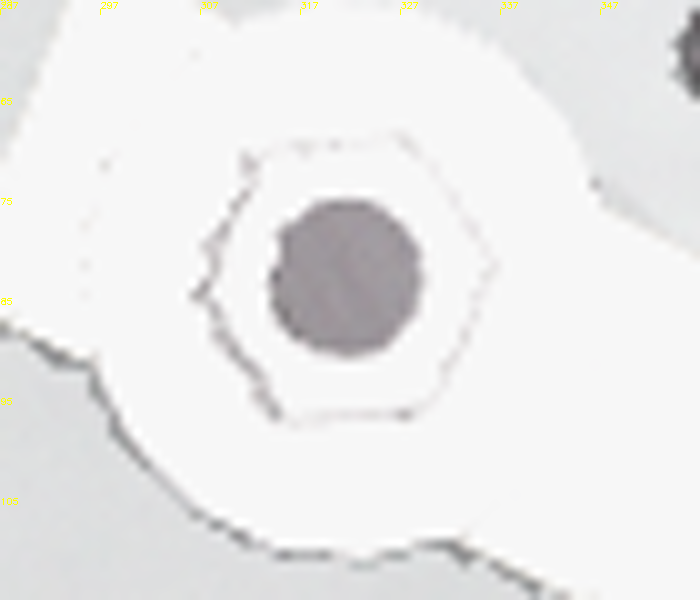

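Run:
```python
from h import *
import pickle
W=pickle.load(open("w2.pkl","rb"));S=CAL["side"]
p=hit(W,287+34.7,55+27.7,.0664);print("bolt top",p)
P=np.array([hit(W,287+u/10,55+v/10,.0594)for u,v in[(400,138),(495,262),(415,413),(280,415),(208,285),(252,150)]])
c=P.mean(0);d=P-c;print("hex",c,np.hypot(d[:,0],d[:,1]),((np.degrees(np.arctan2(d[:,1],d[:,0]))+30)%60))
print("side",hit(S,210+102/4,145+84/4,.0664))
# washer outline
Q=np.array([hit(W,287+u/10,55+v/10,.0454)[:2] for u,v in[(90,370),(120,440),(190,510),(270,553),(360,560),(590,185),(540,100),(480,45)]])
A=np.c_[2*Q,np.ones(len(Q))];s=np.linalg.lstsq(A,(Q**2).sum(1),rcond=None)[0];print("washer",s[:2],np.sqrt(s[2]+s[:2]@s[:2]))
from h import st
st([p[0],p[1],.14],42)
```

```text
bolt top [0.51989064 0.12299091 0.0664    ]
hex [0.5194906  0.12282429 0.0594    ] [0.01296082 0.01397408 0.01349953 0.013138   0.01216328 0.01353343] [15.49272075 14.91316308  9.25005403 13.70882395 11.91805158 15.8154681 ]
side [0.52035606 0.12208431 0.0664    ]
washer [0.51980875 0.12242535] 0.025101076288336275
t 4.67 p [0.5792 0.0475 0.1729] yaw 39.07 tilt 0.21 F [ 0.  -0.7 -3.2] T [-0.03 -0.04  0.02] w 0.0193 q7 0.48
shift [ 0.0015 -0.0961  0.0326]
turn/2 [ 0.0014 -0.0012 -0.0256]
```

```bash
python3 -m crank '[{"x":0,"y":-0.02,"z":0,"ax":0,"ay":0,"az":-0.01,"claw":1},{"x":0.001,"y":-0.05,"z":0.01,"ax":0,"ay":0,"az":-0.02,"claw":1},{"x":0.001,"y":-0.08,"z":0.02,"ax":0.001,"ay":-0.001,"az":-0.03,"claw":1},{"x":0.0015,"y":-0.096,"z":0.04,"ax":0.001,"ay":-0.001,"az":-0.038,"claw":1},{"x":0.0015,"y":-0.096,"z":0.04,"ax":0.001,"ay":-0.001,"az":-0.038,"claw":1}]' 40
python3 - <<'E'
from h import *
from bench import camera
import pickle
st([.5199,.1227,.13],43.5)
cs={k:camera(k) for k in("side","scene")}; pickle.dump(cs,open("c4.pkl","wb"))
st([.5199,.1227,.13],43.5)
a=[]
for k in cs:
    u,v=proj(cs[k],[.52,.1227,.075])[0].astype(int);print(k,u,v); a.append(crop(cs[k]["color"],u-25,v-35,50,70,8))
cv2.imwrite("pics/c4.png",np.hstack(a))
E
```

```text
time: 5.08
ee_pos: [0.5172, 0.1247, 0.1291]
eef_rot: [0.929, 0.371, -0.002, -0.001]
ft_force: [-0.1, 0.1, -3.2]
width: 0.0194
t 5.08 p [0.5172 0.1247 0.1291] yaw 43.59 tilt 0.26 F [-0.1  0.1 -3.2] T [ 0.08 -0.03 -0.03] w 0.0194 q7 0.4
shift [ 0.0006  0.0033 -0.0009]
turn/2 [-0.0015  0.0017  0.0008]
t 5.18 p [0.5204 0.1217 0.1318] yaw 43.3 tilt 0.06 F [ 1.1 -0.4 -1.8] T [ 0.05 -0.07  0.02] w 0.0194 q7 0.4
shift [ 0.0003 -0.0011  0.0018]
turn/2 [ 0.0001  0.0005 -0.0017]
side 234 162
scene 403 188
```

View pics/c4.png

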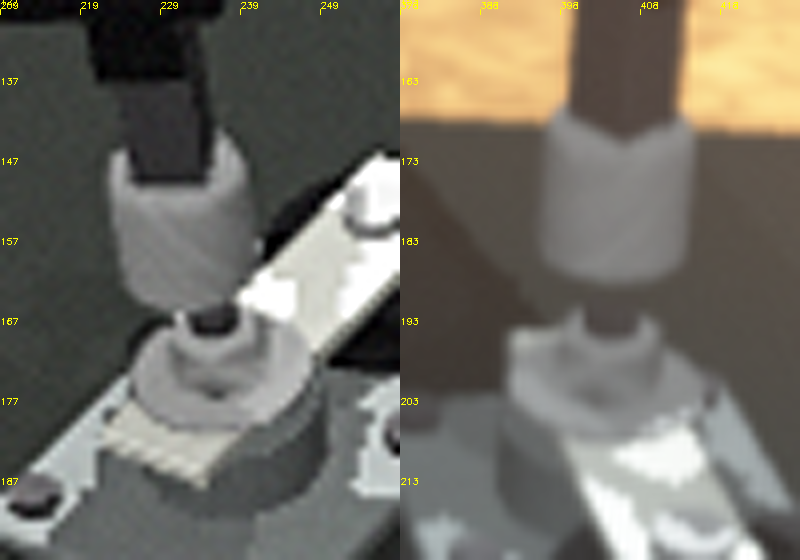

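```bash
python3 -m crank '[{"x":0,"y":0,"z":0,"ax":0,"ay":0,"az":0,"claw":1},{"x":0,"y":0,"z":0,"ax":0,"ay":0,"az":0,"claw":1},{"x":0,"y":0,"z":0,"ax":0,"ay":0,"az":0,"claw":1},{"x":0,"y":0,"z":0,"ax":0,"ay":0,"az":0,"claw":1},{"x":0,"y":0,"z":0,"ax":0,"ay":0,"az":0,"claw":1}]' 40
python3 - <<'E'
from h import *
from bench import camera
import pickle
st([.5199,.1227,.13],43.5)
cs={k:camera(k) for k in("side","scene")}; pickle.dump(cs,open("c5.pkl","wb"))
s=st([.5199,.1227,.13],43.5)
x,y,z=s["ee_pos"];a=[];t=np.linspace(0,6.283,60)
for k in cs:
    u,v=proj(cs[k],[.52,.1227,.075])[0].astype(int);u0,v0=u-25,v-35; o=crop(cs[k]["color"],u0,v0,50,70,8)
    def dr(cx,cy,zz,r,col):
        q=proj(cs[k],np.c_[cx+r*np.cos(t),cy+r*np.sin(t),0*t+zz]); q=((q+.5-[u0,v0])*8).astype(int); cv2.polylines(o,[q],True,col,1)
    for zz in(0,.03): dr(x,y,z-.0475+zz,.0185,(0,255,0))
    dr(.5199,.1227,.0454,.025,(0,0,255)); dr(.5199,.1227,.0664,.007,(0,0,255)); a.append(o)
cv2.imwrite("pics/c5.png",np.hstack(a))
E
```

```text
time: 5.6
ee_pos: [0.5204, 0.1225, 0.1325]
eef_rot: [0.929, 0.369, 0.0, 0.0]
ft_force: [0.1, 0.4, -2.6]
width: 0.0194
t 5.6 p [0.5204 0.1225 0.1325] yaw 43.32 tilt 0.03 F [ 0.1  0.4 -2.6] T [ 0.1  -0.06  0.03] w 0.0194 q7 0.4
shift [-0.0003 -0.0005  0.0025]
turn/2 [ 0.0002 -0.0002 -0.0015]
t 5.7 p [0.5202 0.1227 0.1324] yaw 43.35 tilt 0.02 F [-0.2 -0.1 -2.1] T [ 0.05 -0.04  0.03] w 0.0192 q7 0.4
shift [-0.0002 -0.0002  0.0024]
turn/2 [ 0.0001 -0.0001 -0.0013]
```

View pics/c5.png

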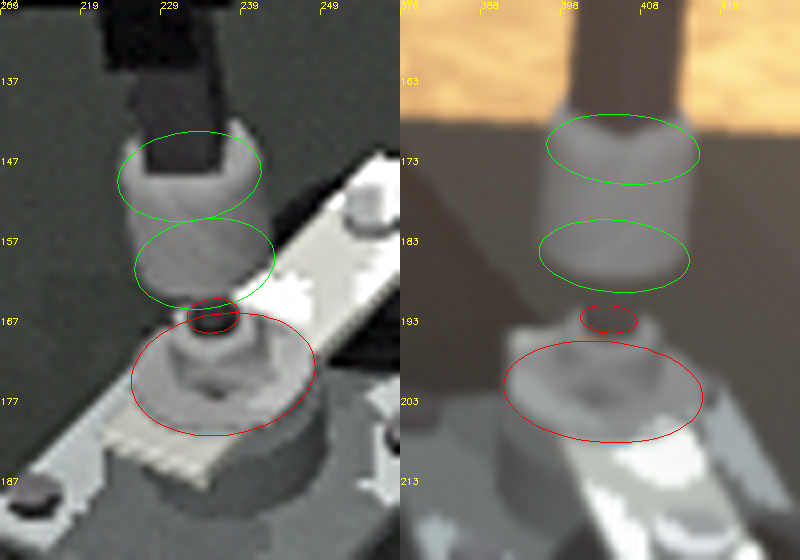

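```bash
python3 -m crank '[{"x":0,"y":0,"z":0.006,"ax":0,"ay":0,"az":-0.001,"claw":1},{"x":0,"y":0,"z":0.012,"ax":0,"ay":0,"az":-0.001,"claw":1},{"x":0,"y":0,"z":0.018,"ax":0,"ay":0,"az":-0.001,"claw":1},{"x":0,"y":0,"z":0.023,"ax":0,"ay":0,"az":-0.001,"claw":1},{"x":0,"y":0,"z":0.026,"ax":0,"ay":0,"az":-0.001,"claw":1}]' 40
python3 -m crank '[{"x":0,"y":0,"z":0.001,"ax":0,"ay":0,"az":0,"claw":1},{"x":0,"y":0,"z":0.001,"ax":0,"ay":0,"az":0,"claw":1},{"x":0,"y":0,"z":0.001,"ax":0,"ay":0,"az":0,"claw":1},{"x":0,"y":0,"z":0.001,"ax":0,"ay":0,"az":0,"claw":1},{"x":0,"y":0,"z":0.001,"ax":0,"ay":0,"az":0,"claw":1}]' 40
```

```text
time: 6.12
ee_pos: [0.5195, 0.1227, 0.105]
eef_rot: [0.929, 0.37, -0.001, -0.0]
ft_force: [-0.6, -0.3, -2.6]
width: 0.0197
time: 6.53
ee_pos: [0.5203, 0.1229, 0.1056]
eef_rot: [0.929, 0.37, 0.0, 0.0]
ft_force: [-0.4, -0.4, -2.3]
width: 0.019
```

Run:
```python
from h import *
st([.5199,.1227,.093],43.5)
```

```text
t 6.53 p [0.5203 0.1229 0.1056] yaw 43.48 tilt 0.04 F [-0.4 -0.4 -2.3] T [ 0.03 -0.08 -0.02] w 0.019 q7 0.39
shift [-0.0004 -0.0001  0.0126]
turn/2 [ 0.0002 -0.0002 -0.0002]
```

```bash
python3 -m crank '[{"x":0,"y":0,"z":0.001,"ax":0,"ay":0,"az":0,"claw":1},{"x":0,"y":0,"z":0.002,"ax":0,"ay":0,"az":0,"claw":1},{"x":0,"y":0,"z":0.003,"ax":0,"ay":0,"az":0,"claw":1},{"x":0,"y":0,"z":0.004,"ax":0,"ay":0,"az":0,"claw":1},{"x":0,"y":0,"z":0.004,"ax":0,"ay":0,"az":0,"claw":1}]' 40
python3 - <<'E'
from h import *
st([.5199,.1227,.093],43.5)
E
```

```text
time: 6.95
ee_pos: [0.5199, 0.1229, 0.101]
eef_rot: [0.929, 0.37, -0.0, -0.0]
ft_force: [0.6, 0.0, -3.1]
width: 0.0195
t 6.95 p [0.5199 0.1229 0.101 ] yaw 43.48 tilt 0.01 F [ 0.6  0.  -3.1] T [ 0.23 -0.16 -0.01] w 0.0195 q7 0.39
shift [-0.0002  0.0001  0.008 ]
turn/2 [-0.      0.0001 -0.0002]
```

```bash
python3 -m crank '[{"x":0,"y":0,"z":0.002,"ax":0,"ay":0,"az":0,"claw":1},{"x":0,"y":0,"z":0.004,"ax":0,"ay":0,"az":0,"claw":1},{"x":0,"y":0,"z":0.005,"ax":0,"ay":0,"az":0,"claw":1},{"x":0,"y":0,"z":0.006,"ax":0,"ay":0,"az":0,"claw":1},{"x":0,"y":0,"z":0.006,"ax":0,"ay":0,"az":0,"claw":1}]' 40
python3 -m crank '[{"x":0,"y":0,"z":0.001,"ax":0,"ay":0,"az":0,"claw":1},{"x":0,"y":0,"z":0.002,"ax":0,"ay":0,"az":0,"claw":1},{"x":0,"y":0,"z":0.003,"ax":0,"ay":0,"az":0,"claw":1},{"x":0,"y":0,"z":0.003,"ax":0,"ay":0,"az":0,"claw":1},{"x":0,"y":0,"z":0.003,"ax":0,"ay":0,"az":0,"claw":1}]' 40
python3 - <<'E'
from h import *
st([.5199,.1227,.093],43.5)
E
```

```text
time: 7.37
ee_pos: [0.52, 0.1229, 0.095]
eef_rot: [0.929, 0.37, -0.0, 0.0]
ft_force: [0.2, 0.5, -3.7]
width: 0.0196
time: 7.78
ee_pos: [0.52, 0.1229, 0.0922]
eef_rot: [0.929, 0.37, -0.0, 0.0]
ft_force: [-0.5, 0.6, -3.5]
width: 0.0193
t 7.78 p [0.52   0.1229 0.0922] yaw 43.48 tilt 0.0 F [-0.5  0.6 -3.5] T [ 0.26 -0.15 -0.01] w 0.0193 q7 0.39
shift [-0.0002  0.0001 -0.0008]
turn/2 [ 0.      0.     -0.0001]
```

```bash
for i in 1 2; do python3 -m crank '[{"x":0,"y":0,"z":0.001,"ax":0,"ay":0,"az":0,"claw":1},{"x":0,"y":0,"z":0.001,"ax":0,"ay":0,"az":0,"claw":1},{"x":0,"y":0,"z":0.001,"ax":0,"ay":0,"az":0,"claw":1},{"x":0,"y":0,"z":0.001,"ax":0,"ay":0,"az":0,"claw":1},{"x":0,"y":0,"z":0.001,"ax":0,"ay":0,"az":0,"claw":1}]' 40; done
python3 - <<'E'
from h import *
st([.5199,.1227,.093],43.5)
E
```

```text
time: 8.2
ee_pos: [0.5202, 0.123, 0.0915]
eef_rot: [0.929, 0.37, 0.0, 0.0]
ft_force: [-0.6, 0.9, 0.4]
width: 0.0197
time: 8.62
ee_pos: [0.5205, 0.123, 0.0914]
eef_rot: [0.929, 0.37, 0.001, 0.0]
ft_force: [-4.0, 0.3, 10.1]
width: 0.0195
t 8.62 p [0.5205 0.123  0.0914] yaw 43.48 tilt 0.07 F [-4.   0.3 10.1] T [-0.02  0.83 -0.03] w 0.0195 q7 0.39
shift [-0.0007 -0.0002 -0.0016]
turn/2 [ 0.0004 -0.0005 -0.0002]
```

```bash
python3 -m crank '[{"x":0,"y":0,"z":0,"ax":0,"ay":0,"az":0.04,"claw":1},{"x":0,"y":0,"z":0,"ax":0,"ay":0,"az":0.08,"claw":1},{"x":0,"y":0,"z":0,"ax":0,"ay":0,"az":0.12,"claw":1},{"x":0,"y":0,"z":0,"ax":0,"ay":0,"az":0.16,"claw":1},{"x":0,"y":0,"z":0,"ax":0,"ay":0,"az":0.2,"claw":1}]' 50
python3 - <<'E'
from h import *
st([.5200,.1229,.0905],-9.5)
E
```

```text
time: 9.03
ee_pos: [0.5207, 0.1238, 0.0915]
eef_rot: [0.984, 0.177, 0.001, -0.0]
ft_force: [-1.5, 1.9, 7.0]
width: 0.0192
t 9.03 p [0.5207 0.1238 0.0915] yaw 20.39 tilt 0.13 F [-1.5  1.9  7. ] T [0.55 0.44 0.19] w 0.0192 q7 -0.0
shift [-0.001   0.0006  0.001 ]
turn/2 [-0.0004 -0.001   0.2608]
```

```bash
python3 -m crank '[{"x":0,"y":0,"z":0,"ax":0,"ay":0,"az":0.05,"claw":1},{"x":0,"y":0,"z":0,"ax":0,"ay":0,"az":0.1,"claw":1},{"x":0,"y":0,"z":0,"ax":0,"ay":0,"az":0.15,"claw":1},{"x":0,"y":0,"z":0,"ax":0,"ay":0,"az":0.2,"claw":1},{"x":0,"y":0,"z":0,"ax":0,"ay":0,"az":0.255,"claw":1}]' 50
python3 -m crank '[{"x":0,"y":0,"z":0,"ax":0,"ay":0,"az":0,"claw":1},{"x":0,"y":0,"z":0,"ax":0,"ay":0,"az":0,"claw":1},{"x":0,"y":0,"z":0,"ax":0,"ay":0,"az":0,"claw":1},{"x":0,"y":0,"z":0,"ax":0,"ay":0,"az":0,"claw":1},{"x":0,"y":0,"z":0,"ax":0,"ay":0,"az":0,"claw":1}]' 50
python3 - <<'E'
from h import *
from bench import camera
import pickle
s=st([.5200,.1227,.0905],-9.5)
cs={k:camera(k) for k in("side","scene")}
x,y=.5199,.1227;a=[];t=np.linspace(0,6.283,60)
for k in cs:
    u,v=proj(cs[k],[.52,.1227,.06])[0].astype(int);u0,v0=u-25,v-35; o=crop(cs[k]["color"],u0,v0,50,70,8)
    def dr(cx,cy,zz,r,col):
        q=proj(cs[k],np.c_[cx+r*np.cos(t),cy+r*np.sin(t),0*t+zz]); q=((q+.5-[u0,v0])*8).astype(int); cv2.polylines(o,[q],True,col,1)
    for zz in(0,.03): dr(x,y,.0454+zz,.0185,(0,255,0))
    dr(x,y,.0454,.025,(0,0,255)); a.append(o)
cv2.imwrite("pics/c6.png",np.hstack(a))
a=[cs["side"]["color"][130:370,180:480],cs["scene"]["color"][130:330,150:450]]
E
```

```text
time: 9.45
ee_pos: [0.5209, 0.1238, 0.0915]
eef_rot: [0.997, -0.078, 0.001, -0.001]
ft_force: [-0.5, 2.7, 6.3]
width: 0.0194
time: 9.87
ee_pos: [0.5209, 0.1238, 0.0915]
eef_rot: [0.997, -0.075, 0.001, -0.001]
ft_force: [-1.4, 2.6, 7.0]
width: 0.0193
t 9.87 p [0.5209 0.1238 0.0915] yaw -8.64 tilt 0.15 F [-1.4  2.6  7. ] T [ 0.65  0.23 -0.06] w 0.0193 q7 -0.5
shift [-0.0008  0.0012  0.001 ]
turn/2 [-0.0008 -0.001   0.0075]
```

View pics/c6.png

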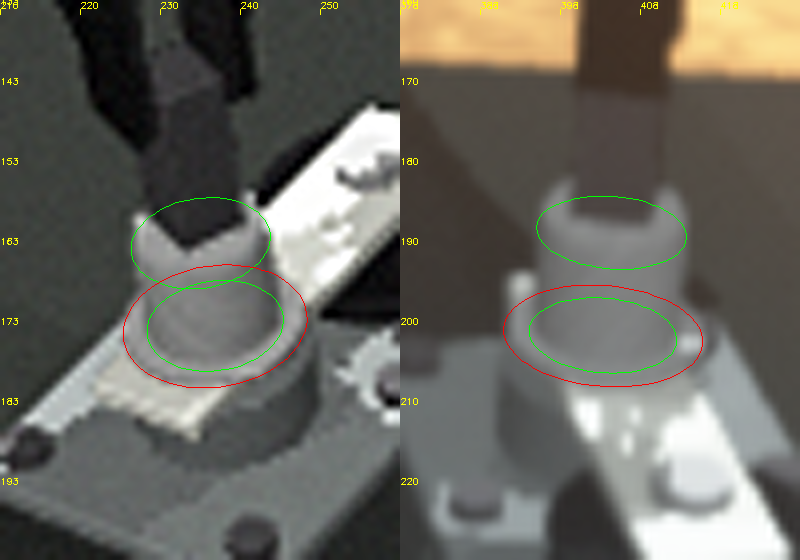

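Run:
```python
from h import *
st()
from bench import close_job
print(close_job())
```

```text
t 9.97 p [0.5209 0.1238 0.0915] yaw -8.64 tilt 0.15 F [-1.   3.   7.4] T [ 0.67  0.27 -0.1 ] w 0.0193 q7 -0.5
the job is handed in; nothing more can be done
None
```

The job is handed in with socket_c (37 mm outside diameter) still gripped and fully seated on the nut, which I estimate has turned 0.73–0.91 rad clockwise. I handed in at 10 s of the 72 s allowed.

- **Choosing the socket:** I did not try all three on the nut. The judging text names socket_c as the one that fits. I found it in the images by its diameter: I measured 36.7 mm, against 41.8 and 29.2 mm for the other two. I never touched those two, so they should still stand where they were.
- **Seating:** socket_c dropped over the nut on the first try and met the washer with about 10 N at tool height 0.0914 m; I had predicted 0.093 m. The last side and scene pictures show it down on the washer.
- **Turning:** the gripper turned 52° clockwise. Allowing up to 10° of play, that puts the nut at 42–52° (0.73–0.91 rad). A resisting moment of about 0.19 N m showed that the socket was driving the nut. The socket hides the nut, so I could not see its angle directly.
- **Last readings:** finger opening was 19.3 mm on the stem at 50 N commanded grip, tilt was 0.15°, and upward force was 7 N. The tool was about 1.5 mm off the nut centre I had measured, within the 4 mm limit.
- **Not checked:** I took no final picture of the other sockets or the loose items. The arm never came near them except when picking up socket_c.

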